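Find the loose terminal bolt and hold its cap open

ROBOT

A 6-joint arm with a two-finger parallel gripper is mounted at the origin on the work surface. World frame = base frame: x ahead of the robot, y to its left, z up, the work surface at z = 0. Lengths are in m, angles in rad, forces in N, time in s.
With the tool pointing down it reaches from about 0.35 to 0.975 m from the base axis. Payload 7.1 kg.
Tool frame: the origin (TCP) lies midway between the tips of the shut fingers; the grasp point (between the pads) lies 19 mm behind it; z points along the fingers, y is the line along which they close (so a half turn about z gives the same grasp; the last joint's range is limited). The gripper opens to 88 mm and grips with 3 to 60 N. Pads are 20 mm wide; open, the fingers measure 115 mm over their backs; the gripper's body (75 mm by 178 mm) begins 61 mm behind the grasp point.
Start: joints at [1.12, 0.423, 1.63, -0, 1.089, -0.019], TCP at [0.262, 0.568, 0.223] pointing down, gripper open.
Joint ranges: [-3, 3], [-0.9, 2.11], [0.09, 2.58], [-1.31, 4.45], [0.11, 2.69], [-2.54, 2.54]. Speed limits (rad/s): [2.39, 2.39, 3.01, 3.14, 3.14, 3.14].

INTERFACE

Orientations are given as a unit quaternion [w, x, y, z].
In Python, from station import move_pose, movel, movej, command_gripper, wait, inverse_kinematics, read_camera, camera_info, MotionError, job_done, get_time, get_joint_pos, get_qvel, get_effort, get_tcp_pos, get_ee_rot, get_ft_force, get_ft_torque, get_grip_width, get_finger_force gives the robot as it stands. Calls block until the motion is done:
- move_pose(position, orientation): joint-space move of the TCP to a pose.
- movel(position, frame=None, v=0.15, until_force=None): straight line of the TCP; frame=None keeps the orientation; v is the mean speed in m/s. With until_force (N) it stops when the force on the tool has changed by that much, and returns True; else False.
- movej(angles): joint-space move.
- command_gripper(opening): opening from 0.0 (shut) to 1.0 (fully open); the grip force is fixed at half the most; returns when the fingers have stopped.
- wait(seconds).
- inverse_kinematics(position, orientation): joint angles nearest the present ones, or None.
- read_camera(name): name is "side" or "top" or "wrist"; returns the picture (480x640x3 uint8, red, green, blue); there is no depth.
- camera_info(name): a dict with "intrinsics" (3x3 intrinsics, pixels), "dist" ([k1, k2, p1, p2, k3] as OpenCV has them; the pictures are not rectified), "T" (4x4, takes a point from camera to world coordinates); the wrist camera has in their place "tool_from_camera" (4x4, takes a point from camera to tool coordinates, whose origin is the TCP and whose axes are the flange's). Camera axes: x right, y up, looking along -z (the intrinsics and any distortion apply to the point x, -y, -z); pixel columns grow to the right and rows downward; lengths in m; the calibration is good to about 2 mm. A picture is of the moment at which its call begins: read the wrist's pose just before it. camera_info takes no time and is no camera call.
A pose or a line that the arm cannot do raises MotionError and nothing moves.
- job_done(): hands the job in; it is judged then, once.
Readings, each from a call of its own:
- get_time(): time.
- get_joint_pos(): joint angles.
- get_qvel(): joint speeds.
- get_effort(): joint torques, N m.
- get_tcp_pos(): TCP position.
- get_ee_rot(): TCP orientation.
- get_ft_force(): force on the tool from outside, world axes, zero at the start.
- get_ft_torque(): the same for the moment, N m.
- get_grip_width(): opening from 0.0 (shut) to 1.0 (fully open).
- get_finger_force(): force on a finger pad.
Only numpy, scipy, OpenCV 4.12 (cv2) and the standard library are available. Lean on these libraries where they do the work, as an engineer would, in place of code of your own. Each camera call takes 0.05 s, during which the arm holds its last target. There are 200 camera calls.

TASK

Make the capacitor bank safe by pressing the discharge plunger all the way down to its stop for a moment, then tap down on the tops of the three terminal bolts with the fingertips, one after another from left to right as the robot faces them, to find the loose one. Then lift the hinged cap of the loose bolt well open, to about 50 degrees or more, and finish while still holding it open with the fingers, so that a colleague can tighten the bolt. Leave the other two caps closed and everything else on the bench where it is.

Things in the scene. Friction and masses are not known exactly. Their poses are not given: they have to be found in the camera images.
- bolt_a: terminal bolt: upright steel hexagon head 19 mm across, 14 mm proud of its cap (cap_a), through whose window it stands. Origin: centre of its flat top, 122 mm above the bench. A tight bolt does not give when pressed; the loose one sinks 6 mm under 2 to 3 N, stops, and springs back. They look alike; the letters tell neither place nor looseness.
- bolt_b: terminal bolt: upright steel hexagon head 19 mm across, 14 mm proud of its cap (cap_b), through whose window it stands. Origin: centre of its flat top, 122 mm above the bench. A tight bolt does not give when pressed; the loose one sinks 6 mm under 2 to 3 N, stops, and springs back. They look alike; the letters tell neither place nor looseness.
- bolt_c: terminal bolt: upright steel hexagon head 19 mm across, 14 mm proud of its cap (cap_c), through whose window it stands. Origin: centre of its flat top, 122 mm above the bench. A tight bolt does not give when pressed; the loose one sinks 6 mm under 2 to 3 N, stops, and springs back. They look alike; the letters tell neither place nor looseness.
- cap_a: black cap round bolt_a: plate 50 mm wide, 6 thick, reaching 62 mm from its hinge along its -x; bolt centre 32 mm from the hinge. Origin: on the hinge, 105 mm above the bench; x away from the tab, y along the hinge, z up when closed. Opens about +y (tab end rises and swings back) up to 1.3 rad; a spring (1 N at the tab) shuts it unless held.
- tab_a (a point): grip point in the lifting tab of cap_a: upright fin 10 mm thick (cap's y), 22 mm high, sticking out 36 mm past the plate's front edge, free air beside it. The point: mid-thickness, mid-height, 14 mm from the free end, 84 mm from the hinge axis and 4 mm above it when closed, 49 mm above the bank's top; axes as the cap's.
- cap_b: black cap round bolt_b: plate 50 mm wide, 6 thick, reaching 62 mm from its hinge along its -x; bolt centre 32 mm from the hinge. Origin: on the hinge, 105 mm above the bench; x away from the tab, y along the hinge, z up when closed. Opens about +y (tab end rises and swings back) up to 1.3 rad; a spring (1 N at the tab) shuts it unless held.
- tab_b (a point): grip point in the lifting tab of cap_b: upright fin 10 mm thick (cap's y), 22 mm high, sticking out 36 mm past the plate's front edge, free air beside it. The point: mid-thickness, mid-height, 14 mm from the free end, 84 mm from the hinge axis and 4 mm above it when closed, 49 mm above the bank's top; axes as the cap's.
- cap_c: black cap round bolt_c: plate 50 mm wide, 6 thick, reaching 62 mm from its hinge along its -x; bolt centre 32 mm from the hinge. Origin: on the hinge, 105 mm above the bench; x away from the tab, y along the hinge, z up when closed. Opens about +y (tab end rises and swings back) up to 1.3 rad; a spring (1 N at the tab) shuts it unless held.
- tab_c (a point): grip point in the lifting tab of cap_c: upright fin 10 mm thick (cap's y), 22 mm high, sticking out 36 mm past the plate's front edge, free air beside it. The point: mid-thickness, mid-height, 14 mm from the free end, 84 mm from the hinge axis and 4 mm above it when closed, 49 mm above the bank's top; axes as the cap's.
- bank: capacitor bank: fixed grey chassis 170 (x) x 310 (y) x 60 mm high, at some yaw; origin under its centre, x away from the robot, y left. Three posts (blocks 58 x 56 x 40 mm) with bolts and caps stand on it in a row near y = +90, 0, -90 mm, square to it, tabs towards the robot; cans lie along its far edge, up to 95 mm above the bench.
- plunger_top (a point): centre of the top of the discharge plunger: round black mushroom head 38 mm across on a stem, on a fixed grey box 90 x 90 x 55 mm; 93 mm above the bench when up. It may stand left or right of the bank.
- plunger (a joint): how far the plunger is pressed down: 0 up, 0.012 m at its stop. Its spring takes 3 N at first and 6.6 N at the stop, and returns it.
- meter: bystander: loose handheld multimeter lying flat, 130 (x) x 75 x 34 mm, origin under its centre
- screwdriver: bystander: loose screwdriver lying on the bench along its x, about 200 mm long, origin on its underside
- spool: bystander: loose spool of solder standing upright, 56 mm across, 40 mm high, origin under its centre
- jar: bystander: loose small glass jar, 52 mm across, 60 mm high, origin under its centre
Not all that is in view belongs to the job. What is shaped like the part that bears plunger_top but brown or turquoise is not meant.

How it is judged:
On the way, in this order (a step that is already met when the one before it is completed fails the run):
1. the discharge plunger is pressed to its stop (value of joint plunger above 0.0105 m), for 0.1 s.
2. the left bolt is tapped (((contact force between the fingers and bolt_a above 1 N and y of bolt_a in the frame of bank above 0.045 m) or (contact force between the fingers and bolt_b above 1 N and y of bolt_b in the frame of bank above 0.045 m) or (contact force between the fingers and bolt_c above 1 N and y of bolt_c in the frame of bank above 0.045 m))).
3. the middle bolt is tapped (((contact force between the fingers and bolt_a above 1 N and y of bolt_a in the frame of bank between -0.045 and 0.045 m) or (contact force between the fingers and bolt_b above 1 N and y of bolt_b in the frame of bank between -0.045 and 0.045 m) or (contact force between the fingers and bolt_c above 1 N and y of bolt_c in the frame of bank between -0.045 and 0.045 m))).
4. the right bolt is tapped (((contact force between the fingers and bolt_a above 1 N and y of bolt_a in the frame of bank below -0.045 m) or (contact force between the fingers and bolt_b above 1 N and y of bolt_b in the frame of bank below -0.045 m) or (contact force between the fingers and bolt_c above 1 N and y of bolt_c in the frame of bank below -0.045 m))).
5. the loose bolt's cap is held open by the fingers (((horizontal distance between cap_a and loose_post below 0.045 m and angle between cap_a's own z axis and vertical above 0.7 rad and contact force between the fingers and cap_a above 0.3 N) or (horizontal distance between cap_b and loose_post below 0.045 m and angle between cap_b's own z axis and vertical above 0.7 rad and contact force between the fingers and cap_b above 0.3 N) or (horizontal distance between cap_c and loose_post below 0.045 m and angle between cap_c's own z axis and vertical above 0.7 rad and contact force between the fingers and cap_c above 0.3 N))), for 0.2 s.
At the end, for the whole second after the job is handed in: The loose bolt's cap is open by more than 0.70 rad (40 degrees) and the fingers bear on it with more than 0.3 N (it would spring shut otherwise); the other two caps are closed to within 0.10 rad; meter, screwdriver, spool and jar are within 30 mm of where they began (((horizontal distance between cap_a and loose_post below 0.045 m and angle between cap_a's own z axis and vertical above 0.7 rad and contact force between the fingers and cap_a above 0.3 N) or (horizontal distance between cap_b and loose_post below 0.045 m and angle between cap_b's own z axis and vertical above 0.7 rad and contact force between the fingers and cap_b above 0.3 N) or (horizontal distance between cap_c and loose_post below 0.045 m and angle between cap_c's own z axis and vertical above 0.7 rad and contact force between the fingers and cap_c above 0.3 N)) and (horizontal distance between cap_a and loose_post below 0.045 m or angle between cap_a's own z axis and vertical below 0.1 rad) and (horizontal distance between cap_b and loose_post below 0.045 m or angle between cap_b's own z axis and vertical below 0.1 rad) and (horizontal distance between cap_c and loose_post below 0.045 m or angle between cap_c's own z axis and vertical below 0.1 rad) and distance of each of meter, screwdriver, spool, jar from where it was at the start of the episode below 0.03 m); the arm keeps its last pose, push and grip.
It fails at once if the cap of a tight bolt is lifted ((horizontal distance between cap_a and loose_post above 0.045 m and angle between cap_a's own z axis and vertical above 0.2 rad) or (horizontal distance between cap_b and loose_post above 0.045 m and angle between cap_b's own z axis and vertical above 0.2 rad) or (horizontal distance between cap_c and loose_post above 0.045 m and angle between cap_c's own z axis and vertical above 0.2 rad)).
It fails at once if a bystander is pushed away (distance of any of meter, screwdriver, spool, jar from where it was at the start of the episode above 0.03 m).
It also fails if it takes over 54 s, if anything falls off the work surface, if the arm or the gripper's body presses on something with over 40 N, if the wrist force passes 120 N, or if a joint passes its speed limit or range.

## Working session

There is one attempt and no reset: what is moved stays moved. The work goes in short steps, each a Python script; the robot and the scene stay as the last script left them, time stands still between calls to the robot, and variables do not carry over. Pictures are saved under pics/ and viewed, at most 10 in all, crops included, and the job is handed in when it is done.

```bash
ls; mkdir -p pics; python3 - <<'E'
from station import *
import cv2
for n in ("top","side"):
    cv2.imwrite(f"pics/{n}0.png",read_camera(n)[:,:,::-1])
    i=camera_info(n);print(n,i)
print(camera_info("wrist"),get_time(),get_ee_rot())
E
```

```text
pics
top {'intrinsics': array([[487.546307  ,   0.        , 329.11485615],
       [  0.        , 487.546307  , 241.75045869],
       [  0.        ,   0.        ,   1.        ]]), 'dist': array([0.02427107, 0.        , 0.        , 0.        , 0.        ]), 'T': array([[ 0.02371627,  0.98389043, -0.17719245,  0.3356626 ],
       [-0.99956261,  0.02646934,  0.01318922, -0.05641829],
       [ 0.01766691,  0.17680215,  0.98408784,  1.096443  ],
       [ 0.        ,  0.        ,  0.        ,  1.        ]])}
side {'intrinsics': array([[579.18826776,   0.        , 317.11918935],
       [  0.        , 579.18826776, 231.22950453],
       [  0.        ,   0.        ,   1.        ]]), 'dist': array([0.0174665, 0.       , 0.       , 0.       , 0.       ]), 'T': array([[ 0.97139667,  0.14090423, -0.19114001,  0.21448468],
       [-0.23679047,  0.51424944, -0.82430443, -1.21790175],
       [-0.01785434,  0.84598671,  0.53290497,  0.85912444],
       [ 0.        ,  0.        ,  0.        ,  1.        ]])}
{'intrinsics': array([[349.6913509 ,   0.        , 321.18483703],
       [  0.        , 349.6913509 , 236.49084279],
       [  0.        ,   0.        ,   1.        ]]), 'dist': array([-0.03601215,  0.        ,  0.        ,  0.        ,  0.        ]), 'tool_from_camera': array([[ 2.39859760e-04,  9.61037900e-01,  2.76416528e-01,
         7.55098636e-02],
       [ 9.99999873e-01, -1.07881782e-04, -4.92666806e-04,
        -4.93707299e-04],
       [-4.43651165e-04,  2.76416611e-01, -9.61037804e-01,
        -1.61926505e-01],
       [ 0.00000000e+00,  0.00000000e+00,  0.00000000e+00,
         1.00000000e+00]])} 0.1 [-1.70462971e-04  2.14231340e-01  9.76782687e-01 -6.97713038e-04]
```

View pics/top0.png

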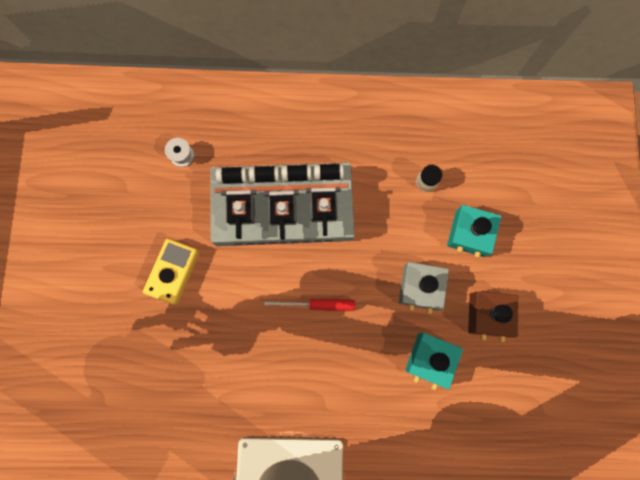

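View pics/side0.png

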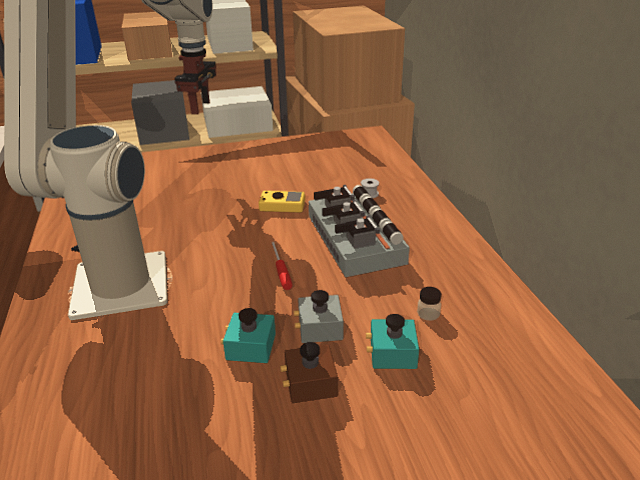

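Top view: the grey plunger box has its head at (428,284). The bolts are at about (239,208), (282,209) and (323,205), with their tabs pointing down towards the robot. The side view agrees. The teal and brown boxes are decoys. Next I'll measure these points and hover for a wrist view.

```bash
cat > h.py <<'E'
from station import *
import numpy as np, cv2
from scipy.spatial.transform import Rotation as Rn
def R_tool(): 
    q=get_ee_rot(); return Rn.from_quat([q[1],q[2],q[3],q[0]]).as_matrix()
def campose(n):
    i=camera_info(n)
    if n!="wrist": return i,i["T"]
    T=np.eye(4);T[:3,:3]=R_tool();T[:3,3]=get_tcp_pos()
    return i,T@i["tool_from_camera"]
def ray(i,T,uv,z):
    p=cv2.undistortPoints(np.array([[uv]],float),i["intrinsics"],i["dist"])[0,0]
    d=T[:3,:3]@np.array([p[0],-p[1],-1]);o=T[:3,3]
    return o+d*(z-o[2])/d[2]
def quat(yaw,pitch=0):
    # tool z down, x towards robot (yaw 0: x=-X,y=+Y); pitch about bank +y swings as the cap opens
    M=Rn.from_euler('z',yaw)*Rn.from_euler('y',pitch)*Rn.from_matrix(np.array([[-1,0,0],[0,1,0],[0,0,-1.]]))
    q=M.as_quat(); return np.array([q[3],q[0],q[1],q[2]])
def blobs(mask,lo,hi):
    n,l,s,c=cv2.connectedComponentsWithStats(mask.astype(np.uint8))
    return [(c[k],s[k]) for k in range(1,n) if lo<=s[k][4]<=hi]
E
python3 - <<'E'
from h import *
im=cv2.imread("pics/top0.png").astype(int);i,T=campose("top")
mx=im.max(2)
def show(m,r,z,lo,hi,t):
    q=np.zeros_like(m);q[r[1]:r[3],r[0]:r[2]]=m[r[1]:r[3],r[0]:r[2]]
    for c,s in blobs(q,lo,hi): print(t,c.round(1),s,ray(i,T,c,z).round(4))
show(mx<50,(405,265,450,308),.093,100,900,"plunger")
show(mx>120,(228,195,340,218),.122,15,300,"bolt")
show(mx<60,(220,185,345,245),.105,30,2000,"cap")
for p in [(212,243),(353,241),(351,164),(210,166)]: print(ray(i,T,p,.06).round(3))
for y in (0,):
  print(inverse_kinematics([.55,0,.27],quat(0)),inverse_kinematics([.5,0,.25],quat(0,.5)),inverse_kinematics([.5,0,.25],quat(0,-.5)))
E
```

```text
plunger [428.6 283.7] [420 276  18  16 224] [ 0.4339 -0.2774  0.093 ]
bolt [323.7 204.4] [318 198  13  14 155] [ 0.5889 -0.0565  0.122 ]
bolt [238.3 207. ] [233 201  12  13 143] [0.5784 0.1183 0.122 ]
bolt [281.5 208. ] [276 201  13  14 152] [0.5789 0.0299 0.122 ]
cap [323.8 208.8] [312 192  25  43 493] [ 0.5838 -0.057   0.105 ]
cap [238.7 212. ] [227 195  27  43 541] [0.5721 0.1199 0.105 ]
cap [281.5 212.5] [270 196  25  44 523] [0.5735 0.031  0.105 ]
[0.513 0.181 0.06 ]
[ 0.525 -0.122  0.06 ]
[ 0.699 -0.115  0.06 ]
[0.685 0.197 0.06 ]
[-2.16380521e-02  2.59365968e-01  1.75233171e+00 -4.44089210e-16
  1.12989497e+00 -1.59243438e+00] [-0.01835245  0.46861061  1.58319781 -0.00879983  1.58971264 -1.58706899] [-0.03385668  0.01895663  2.19745387  0.03930744  0.42571387 -1.63631314]
```

```bash
python3 - <<'E'
from h import *
q=quat(.045)
move_pose([.53,.03,.28],q)
i,T=campose("wrist");np.save("T1.npy",T);cv2.imwrite("pics/w1.png",read_camera("wrist")[:,:,::-1])
command_gripper(0)
move_pose([.434,-.277,.25],q)
i,T=campose("wrist");np.save("T2.npy",T);cv2.imwrite("pics/w2.png",read_camera("wrist")[:,:,::-1])
print(get_time(),get_tcp_pos())
a=np.hstack([cv2.imread("pics/w1.png"),cv2.imread("pics/w2.png")])
cv2.imwrite("pics/w12.png",cv2.resize(a,(800,300)))
E
```

```text
4.925 [ 0.43463232 -0.27623061  0.2501537 ]
```

View pics/w1.png

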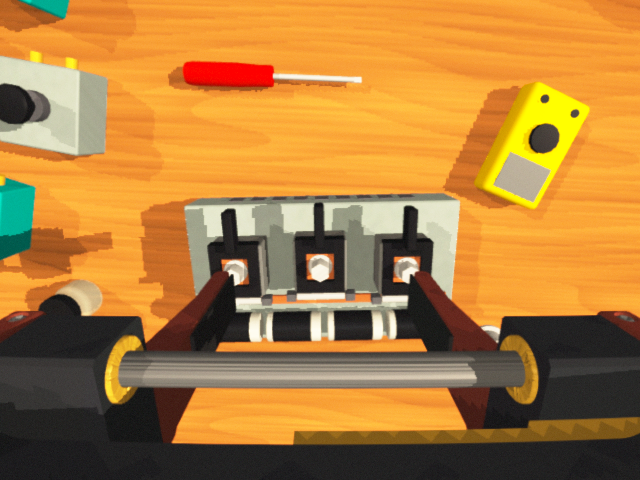

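View pics/w2.png

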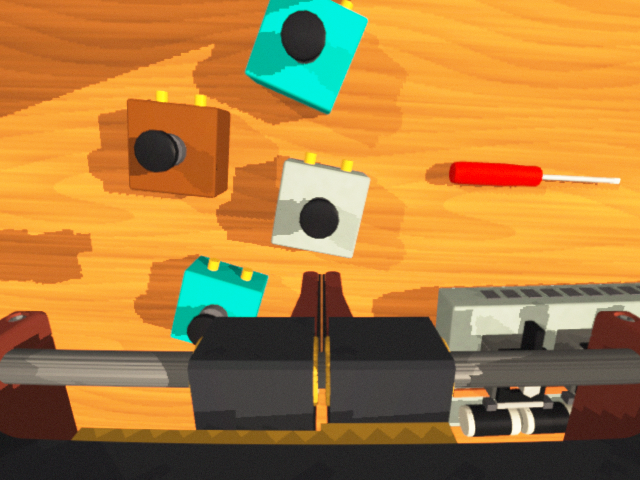

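Wrist views: w1 shows the bolts at about (235,271), (320,268) and (407,270), with tab ends at (229,209), (319,205) and (411,207). w2 shows the grey box's plunger head at (319,218). I'll cast rays and compare with the top view.

```bash
python3 - <<'E'
from h import *
i=camera_info("wrist")
T=np.load("T1.npy");im=cv2.imread("pics/w1.png").astype(int);mx=im.max(2);mn=im.min(2)
m=(mn>120);q=np.zeros_like(m);q[250:287,222:422]=m[250:287,222:422]
for c,s in blobs(q,40,800): print("bolt",c.round(1),s,ray(i,T,c,.122).round(4))
m=(mx<60);q=np.zeros_like(m)
q[203:232,220:420]=m[203:232,220:420]
for c,s in blobs(q,40,900):
    l=[ray(i,T,p,.12) for p in ((s[0]+s[2]/2,s[1]),)]
    print("tab",c.round(1),s,ray(i,T,c,.12).round(4),"end",l[0].round(4))
T=np.load("T2.npy");im=cv2.imread("pics/w2.png").astype(int);m=im.max(2)<60;q=np.zeros_like(m);q[190:245,290:350]=m[190:245,290:350]
for c,s in blobs(q,300,4000): print("pl",c.round(1),s,ray(i,T,c,.093).round(4))
E
```

```text
bolt [261.2 267.9] [259 250   6  37 113] [ 0.581  -0.0262  0.122 ]
bolt [345.5 268. ] [345 250   2  37  74] [0.5772 0.0562 0.122 ]
bolt [319.7 267.2] [309 255  23  27 485] [0.5775 0.0309 0.122 ]
bolt [406.1 268.4] [395 257  24  26 387] [0.575  0.1155 0.122 ]
bolt [236.2 270.4] [224 260  23  26 371] [ 0.5847 -0.0508  0.122 ]
tab [318.3 217. ] [314 203  10  29 241] [0.5278 0.0274 0.12  ] end [0.5145 0.0275 0.12  ]
tab [409.8 219. ] [403 206  14  26 320] [0.5258 0.114  0.12  ] end [0.5134 0.1127 0.12  ]
tab [228.7 220.5] [222 209  15  23 290] [ 0.5352 -0.0573  0.12  ] end [ 0.524  -0.0563  0.12  ]
pl [318.3 218.1] [ 300  198   38   40 1159] [ 0.4328 -0.2796  0.093 ]
```

```bash
cat >> h.py <<'E'
YAW=.05
B=[np.array([.577,.117]),np.array([.578,.030]),np.array([.5865,-.054])]
E
python3 - <<'E'
from h import *
movel([.4335,-.2785,.105],v=.15)
print("hit",movel([.4335,-.2785,.076],v=.03,until_force=13),get_tcp_pos(),get_ft_force())
wait(.4);print(get_tcp_pos(),get_ft_force())
movel([.4335,-.2785,.2],v=.2)
q=quat(YAW)
move_pose([.5,.117,.2],q)
for b in B:
    move_pose([*b,.145],q)
    h=movel([*b,.113],v=.025,until_force=6)
    print(h,get_tcp_pos().round(4),get_ft_force().round(2));wait(.15);print(get_tcp_pos().round(4),get_ft_force().round(2))
    movel([*b,.145],v=.1)
print(get_time())
E
```

```text
hit True [ 0.4337298  -0.27867685  0.08131979] [-1.73250721  0.28329957  9.67164139]
[ 0.43371296 -0.2786705   0.08130902] [-1.63440765  0.35795026  8.67206488]
True [0.5769 0.117  0.1164] [-1.46  0.13  5.69]
[0.5769 0.117  0.1163] [-1.85 -0.65  6.17]
True [0.5779 0.03   0.1223] [-0.85  1.14  6.3 ]
[0.5779 0.03   0.1223] [-0.56  0.3   6.15]
True [ 0.5864 -0.054   0.1224] [-0.97  0.24  6.07]
[ 0.5864 -0.054   0.1223] [-1.45  0.46  5.77]
15.2583
```

The left bolt is the loose one: it sank 6 mm. Now I'll pinch its tab and follow the hinge arc.

```bash
cat > arc.py <<'E'
from h import *
cx=np.array([np.cos(YAW),np.sin(YAW),0])
hinge=np.array([*B[0],.105])+.032*cx
def tcp(th,p):
    g=Rn.from_euler('y',th).apply([-.084,0,.004])+.019*Rn.from_euler('y',p).apply([0,0,-1])
    return hinge+Rn.from_euler('z',YAW).apply(g)
E
python3 - <<'E'
from arc import *
for th in (0,.5,1.05): print(th,tcp(th,th*.5).round(3),inverse_kinematics(tcp(th,th*.5),quat(YAW,th*.5)))
p=tcp(0,0);q=quat(YAW)
movel([.577,.117,.19],v=.2)
move_pose([p[0],p[1],.17],q)
command_gripper(.6)
movel(p,v=.1)
print(get_tcp_pos(),get_ft_force())
cv2.imwrite("pics/w3.png",read_camera("wrist")[:,:,::-1])
command_gripper(0)
print(get_grip_width(),get_finger_force(),get_ft_force(),get_time())
cv2.imwrite("pics/w4.png",read_camera("wrist")[:,:,::-1])
E
```

```text
0 [0.525 0.114 0.09 ] [ 1.92380989e-01  4.91542554e-01  1.90579123e+00 -4.44089210e-16
  7.44258871e-01 -1.42841534e+00]
0.5 [0.533 0.115 0.13 ] [ 0.1731458   0.54294923  1.70470179  0.03341606  1.14233656 -1.46532966]
1.05 [0.561 0.116 0.163] [ 0.1550211   0.67896944  1.44112747  0.05258414  1.54413972 -1.48123801]
[0.52548123 0.11447604 0.09042441] [-0.3850042   0.68911899  0.05600432]
0.11357163534012903 29.98368591070175 [-1.61406322 15.06700493 -0.34532158] 19.3
```

View pics/w4.png

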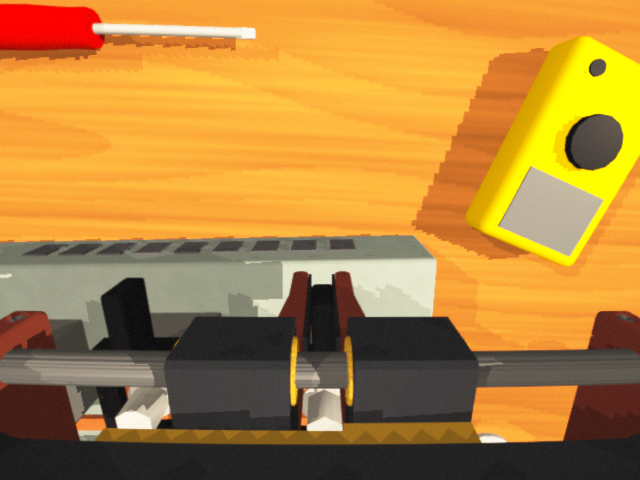

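The wrist view shows the left tab between the fingers at (322,290). The gap is 10 mm, the tab's thickness. There is a 15 N side load, so I'll relieve that and then lift along the arc.

```bash
python3 - <<'E'
from arc import *
q=quat(YAW); o=np.zeros(3)
for k in range(3):
    f=get_ft_force()
    if abs(f[1])<6: break
    o[1]+=.0008*np.sign(f[1]); movel(tcp(0,0)+o,v=.02); print(o[1],get_ft_force().round(1))
for th in np.arange(.15,1.06,.15):
    movel(tcp(th,th*.5)+o,quat(YAW,th*.5),v=.06)
    f=get_ft_force();print(round(th,2),f.round(1),get_ft_torque().round(2),round(get_grip_width(),3))
    if np.linalg.norm(f)>60: break
print(get_time(),get_finger_force(),get_tcp_pos())
cv2.imwrite("pics/s5.png",cv2.resize(read_camera("side")[150:310,250:463][:,:,::-1],(800,600),interpolation=cv2.INTER_CUBIC))
E
```

```text
0.0008 [-2.1 10.7  0.2]
0.0016 [-0.9  7.1 -0.6]
0.0024000000000000002 [-1.3  5.1  0.5]
0.15 [-2.3  4.9  0.3] [0.96 0.13 0.25] 0.111
0.3 [-2.4  4.6  0.3] [0.97 0.15 0.28] 0.11
0.45 [-2.9  5.7  0.2] [1.02 0.2  0.15] 0.114
0.6 [-2.7  5.3  2.3] [0.96 0.35 0.05] 0.111
0.75 [-4.1  5.3  2.4] [0.95 0.53 0.02] 0.112
0.9 [-4.4  7.1  4.8] [ 0.94  0.71 -0.1 ] 0.113
1.05 [-5.7  5.6  5.1] [ 0.89  0.93 -0.21] 0.111
22.575 30.003584325313568 [0.55982972 0.1196036  0.16349767]
```

View pics/s5.png

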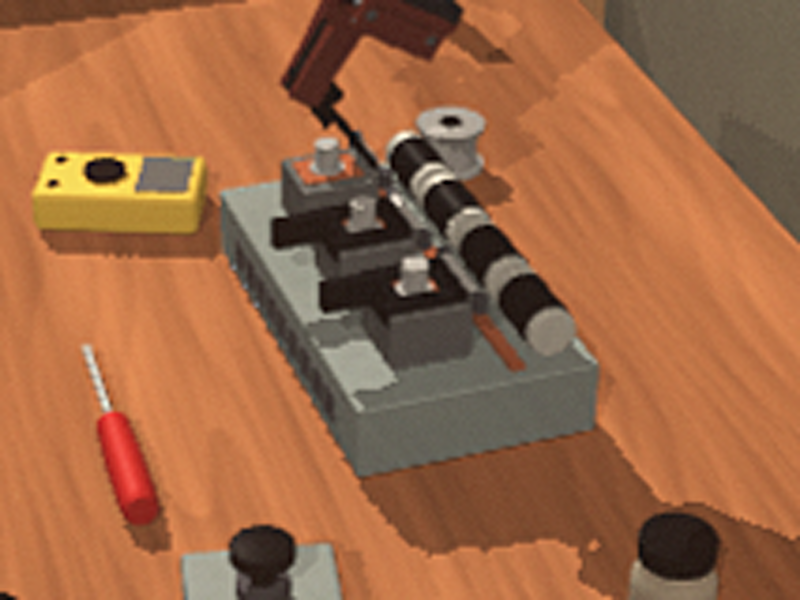

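The side view shows the left cap open to about 60°, held by the fingers at about (325,105). The other two caps are closed, and the meter, screwdriver, spool and jar have not moved. Handing in.

```bash
python3 - <<'E'
from station import *
wait(.4);print(get_finger_force(),get_grip_width(),job_done())
E
```

```text
the job is handed in; nothing more can be done
30.000659823417664 0.1115074177602005 None
```

I pressed the plunger to its stop and tapped the bolts left to right; the left one was loose (it sank 6 mm), so I handed the job in with its cap held open at about 60°, the other two caps closed and the loose items in view unmoved.

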